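# Refit a cart wheel and lock it with a linchpin

### The job

Refit the cart wheel on the axle clamped in the vice: push the wheel fully home along the axle, then take the linchpin (the pin with the hinged wire ring) out of the wooden block and put it right down through the cross hole near the axle's end, with its ring on the side away from the wheel. Swing the ring down over the end of the axle until it snaps shut under the pin's tip, let go, and leave everything else where it is.

Things in the scene. Friction and masses are not known exactly. Their poses are not given: they have to be found in the camera images.
- cross_hole (a point): Centre of the upper mouth of the vertical 13 mm cross hole right through the axle near its free end, 152.5 mm above the bench. x points outboard along the level axle (off its free end, away from the wheel), z up. Seated, linchpin's origin coincides with this point. Axle, beam and vice are one rigid fixed thing; its place and yaw vary.
- axle_end (a point): Centre of the axle's free end face, on the axle's centre line: 19 mm outboard of the cross hole's centre, 140 mm above the bench. x outboard, z up. The axle is a plain round steel bar, 25 mm in diameter.
- axle: Axle, its beam and the blue bench vice that clamps it. Origin on the bench under the cross hole; x outboard along the axle, z up. The axle's shoulder is at x = -74 mm; a 40 mm box beam runs from x = -80 to -388 mm, 140 mm up; the vice, about 160 mm high, holds it at x = -165 to -267 mm, reaching y = -175 to +120 mm.
- wheel (a joint): Position (m) of the wheel along the axle: 0 = fully home against the axle's shoulder, positive = outboard, at most 0.044. It starts part-way out, its hub covering the cross hole. It slides with about 5 N of friction plus 12 N s/m of drag and stays where it is left; it also turns freely on the axle.
- tyre_face (a point): Point on the tyre's outboard face, 66 mm straight above the axle's centre line; slides with the wheel, does not turn. x outboard, z up. Tyre 160 mm in diameter, 38 mm wide, inside it a grey disc; the steel hub, 44 mm in diameter, stands out 18 mm beyond the tyre face. Home, this point is 32 mm inboard of the cross hole's centre and the hub ends 14 mm from it.
- linchpin: Bare-steel linchpin, 85 mm long, 150 g, upright in one of the block's holes. Origin on the shank's axis at the underside of the head; z up; x to the side where the open ring lies. Head 18 (x) by 22 (y) by 40 mm (z 0 to 40). Shank 11 mm in diameter, z 0 to -45 mm, the last 9 mm tapering to 6 mm. Grip the head on its y faces above the ring's wires (from z = 16 mm up).
- ring (a joint): Angle (rad) of the linchpin's ring: 0 = open, square out from the pin along its +x (so it starts); grows as it swings down; 1.571 = shut, along the shank, far side just under the tip. An over-centre spring returns it if let go before about 0.72 and snaps it shut by itself beyond that. Pressing its far side down takes about 3 N. On the wheel's side of the axle it could not shut.
- ring_far (a point): Centre of the wire on the ring's far side, 60 mm from the ring's hinge; moves with the ring. The ring is round, 67 mm outside diameter, of 5 mm wire, hinged across the linchpin's head: hinge axis along the linchpin's y at x = 0, z = 10 mm; the wires leave the head's y faces there.
- pin_block: Hardwood block fixed on the bench, 80 mm (x) by 270 mm (y) by 56 mm high, with three upright blind holes, 15 mm in diameter and 50 mm deep, on its middle line at y = -82, 0 and +82 mm. Origin: centre of its underside. The three pins stand in it with their shoulders on its top, in any order.
- tee_pin: Bystander in the block: steel drawbar pin without a ring, with a round 68 mm cross bar as a T handle, 38 mm high above the block. Origin at its shoulder. Leave it.
- bolt: Bystander in the block: steel hexagon bolt, head 28 mm across and 10 mm high. Origin at the underside of its head. Leave it.
- spare_wheel: Bystander: a second wheel of the same kind lying flat on the bench, 160 mm in diameter, 60 mm high at its hub. Origin: centre of its underside.
- hammer: Bystander: hammer, 280 mm long, lying on the bench.
- spanner: Bystander: open-ended spanner, 200 mm long, lying on the bench.
- grease_tin: Bystander: plain metal tin, 76 mm in diameter, 75 mm high, standing on the bench. Origin: centre of its underside.
- washer: Bystander: steel washer, 44 mm in diameter, 5 mm thick, lying on the bench.

How it is judged:
By the outcome, as a careful person would: the job done as asked, in the order asked, and still so for the second after the job is handed in, with the robot touching nothing.
It also fails if it takes over 56 s, if anything falls off the work surface, if the arm or the gripper's body presses on something with over 40 N, if the wrist force passes 120 N, or if a joint passes its speed limit or range.

### The arm

A 6-joint arm with a two-finger parallel gripper is mounted at the origin on the work surface. World frame = base frame: x ahead of the robot, y to its left, z up, the work surface at z = 0. Lengths are in mm, angles in rad, forces in N, time in s.
With the tool pointing down it reaches from about 300 to 825 mm from the base axis. Payload 5.4 kg.
Tool frame: the origin (TCP) lies at the very end of the fingers, on their centre line; the grasp point (between the pads) lies 19 mm behind it; z points along the fingers, x is the direction in which the jaws open and shut, and the axes are right-handed (so a half turn about z gives the same grasp; the last joint's range is limited). The gripper opens to 92 mm and grips with 3 to 60 N. Pads are 20 mm wide; open, the fingers measure 128 mm over their backs; the gripper's body (75 mm by 189 mm) begins 69 mm behind the grasp point.
Start: joints at [-1.55, 0.158, 1.597, -0, 1.386, -0.21], TCP at [131.512, -559.742, 214.601] pointing down, gripper open.
Joint ranges: [-2.91, 2.91], [-0.94, 2.29], [0.18, 2.7], [-1.29, 4.43], [0.17, 2.64], [-3, 3]. Speed limits (rad/s): [2.57, 2.57, 3.14, 3.14, 3.14, 3.14].

### API

Orientations are given as a unit quaternion [w, x, y, z].
In Python, from workcell import ctrl, viewer, workorder gives the robot as it stands.
- The arm moves only by the shell command python3 -m jog 'ROWS' [OPENING] [FORCE]. ROWS is JSON, a list of rows, each an object with "translation": the shift along the tool's x, y, z in mm, a list of three; "roll": the turn about the tool's z in rad. A call has 1 to 20 rows; each row is the pose to reach, as a shift and turn from the pose commanded when the call began, along the tool's axes at that moment; what a row does not reach only later rows make up. A row lasts 1/12 s, in which the tool goes at most 41.7 mm and 7.16 degrees, less where a joint would pass 70% of its speed; a pose out of reach is approached as far as the arm can. A call with a gripper value outside its range is refused whole. OPENING is the finger opening in mm, from 0 to 91.9, set as the call begins (- or left out, the last holds). The fingers move at their own pace and stop on an object; FORCE is the grip in N (left out, the last holds). Time passes only in rows, so rows that repeat a pose let the fingers close. It gives the time, the measured TCP pose, the force and the opening at its end, in the units of the state.
- ctrl.get_obs(): the state, without advancing time (a new reading comes with each control period).
- viewer.grab_frame(name): name is "side" or "top"; returns (picture, depth): 420x560x3 uint8, red, green, blue; 420x560 float32, mm along the optical axis (not along the pixel's ray), 0 where there is no reading.
- viewer.camera_model(name): a dict with "fx", "fy", "cx", "cy" (pixels), "D" ([k1, k2, p1, p2, k3] as OpenCV has them; the pictures are not rectified), "camera_from_world" (4x4, takes a point from world to camera coordinates). Camera axes: x right, y up, looking along -z (the intrinsics and any distortion apply to the point x, -y, -z); pixel columns grow to the right and rows downward; lengths in mm; the calibration is good to about 2 mm. A picture is of the moment at which its call begins. camera_model takes no time and is no camera call.
- workorder.sign_off(): hands the job in, once; it reports no verdict.
The state is a dict: "clock": time; "joint_pos": joint angles; "qd": joint speeds; "effort": joint torques, N m; "tool_pos": TCP position; "eef_rot": TCP orientation; "contact_force": force on the tool from outside, world axes, zero at the start; "moment": the same for the moment, N m; "width": finger opening in mm.
Only numpy, scipy, OpenCV 4.12 (cv2) and the standard library are available. Lean on these libraries where they do the work, as an engineer would, in place of code of your own. Each camera call takes 0.05 s, during which the arm holds its last target.

## Working session

There is one attempt and no reset: what is moved stays moved. The work goes in short steps, Python scripts to look and compute and a shell command to move; the robot and the scene stay as the last step left them, time stands still between calls to the robot, and variables do not carry over. Pictures are saved under pics/ and viewed, and the job is handed in when it is done.

```bash
ls; mkdir -p pics; cat > h.py <<'E'
import numpy as np, cv2
from workcell import ctrl, viewer, workorder
def grab(n,tag):
    p,d=viewer.grab_frame(n); cv2.imwrite(f'pics/{tag}.png',p[:,:,::-1]); np.save(f'pics/{tag}_d.npy',d); return p,d
def world(n,u,v,d=None,z=None):
    m=viewer.camera_model(n); K=np.array([[m['fx'],0,m['cx']],[0,m['fy'],m['cy']],[0,0,1.]])
    q=cv2.undistortPoints(np.array([[[u,v]]],float),K,np.array(m['D'],float))[0,0]
    T=np.linalg.inv(np.array(m['camera_from_world'])); r=np.array([q[0],-q[1],-1.])
    o=T[:3,3]; w=T[:3,:3]@r
    s=d if z is None else (z-o[2])/w[2]
    return o+s*w
def proj(n,P):
    m=viewer.camera_model(n); K=np.array([[m['fx'],0,m['cx']],[0,m['fy'],m['cy']],[0,0,1.]])
    T=np.array(m['camera_from_world']); P=np.atleast_2d(P); c=P@T[:3,:3].T+T[:3,3]
    c=c*[1,-1,-1]; return cv2.projectPoints(c.reshape(-1,1,3),np.zeros(3),np.zeros(3),K,np.array(m['D'],float))[0].reshape(-1,2)
def crop(tag,x0,y0,x1,y1,s,out):
    im=cv2.imread(f'pics/{tag}.png')[y0:y1,x0:x1]; cv2.imwrite(f'pics/{out}.png',cv2.resize(im,None,fx=s,fy=s,interpolation=cv2.INTER_CUBIC))
E
python3 - <<'E'
from h import *
np.set_printoptions(suppress=True,precision=4)
print(ctrl.get_obs())
for n in('side','top'):
    grab(n,n+'0'); m=viewer.camera_model(n); print(n,m)
E
```

```text
pics
{'clock': 0.0, 'joint_pos': array([-1.5501,  0.159 ,  1.5982, -0.    ,  1.3862, -0.2101]), 'qd': array([ 0.0007, -0.0006,  0.0008, -0.0011,  0.0012,  0.0009]), 'effort': array([ -0.0002, -38.5564, -32.2106,   0.0701,   0.0379,  -0.0001]), 'tool_pos': array([ 131.5032, -559.1355,  213.6514]), 'eef_rot': array([-0.0007,  0.7838, -0.621 , -0.0006]), 'contact_force': array([-0.2474,  0.3015,  0.3558]), 'moment': array([ 0.0449, -0.0037,  0.0371]), 'width': 92.14324617076863}
side {'fx': 436.17210429819426, 'fy': 436.17210429819426, 'cx': 275.5052753011274, 'cy': 204.94343117999642, 'D': array([-0.0541,  0.    ,  0.    ,  0.    ,  0.    ]), 'camera_from_world': array([[   0.9904,   -0.138 ,   -0.0071, -535.0063],
       [   0.1006,    0.6847,    0.7218, -290.1025],
       [  -0.0948,   -0.7156,    0.6921, -764.6088],
       [   0.    ,    0.    ,    0.    ,    1.    ]])}
top {'fx': 531.8383398640826, 'fy': 531.8383398640826, 'cx': 271.94001917068556, 'cy': 205.85755906988993, 'D': array([-0.1154,  0.    ,  0.    ,  0.    ,  0.    ]), 'camera_from_world': array([[  -0.0065,   -1.    ,    0.0036,  178.2065],
       [   0.9915,   -0.006 ,    0.1303, -594.9566],
       [  -0.1303,    0.0044,    0.9915, -948.4585],
       [   0.    ,    0.    ,    0.    ,    1.    ]])}
```

View pics/side0.png

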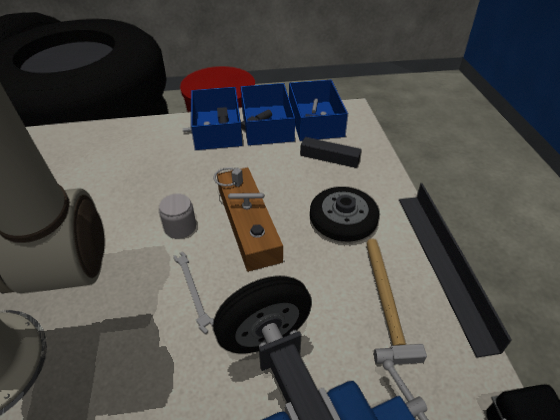

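View pics/top0.png

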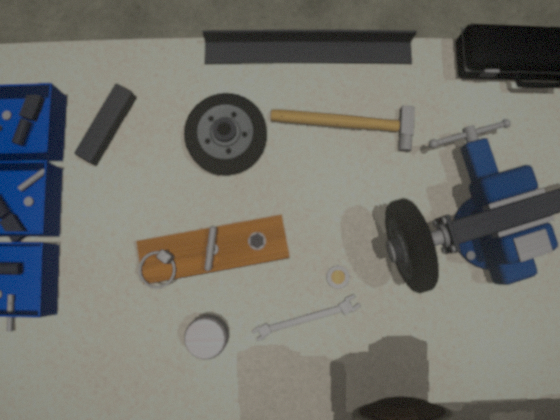

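```bash
python3 - <<'E'
from h import *
crop('top0',340,180,560,300,3.6,'c1')
crop('top0',130,210,300,300,4.5,'c2')
crop('side0',200,150,320,280,4.5,'c3')
E
```

```text
(no output)
```

View pics/c1.png

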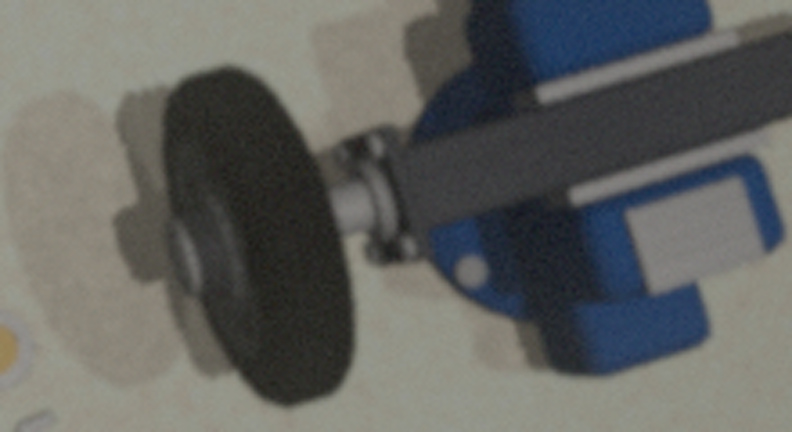

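View pics/c2.png

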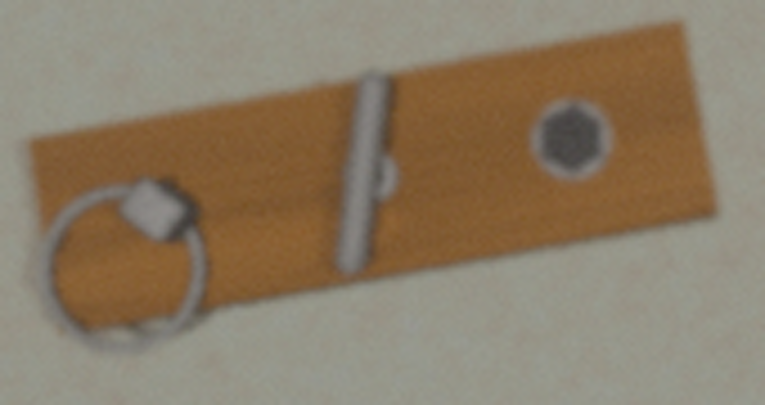

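View pics/c3.png

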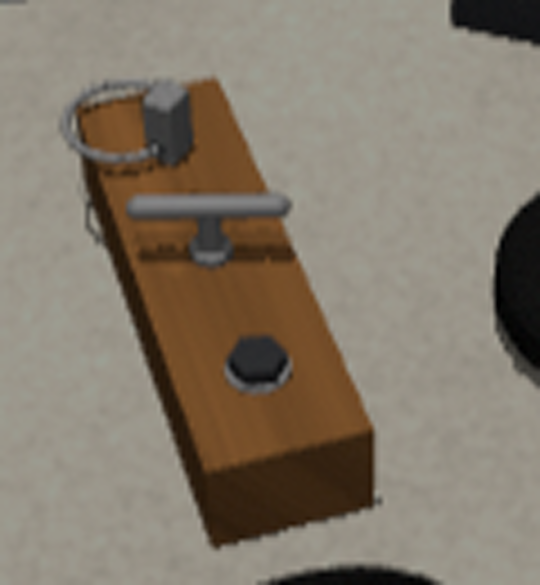

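```bash
cat >> h.py <<'E'
def cloud(n,d):
    m=viewer.camera_model(n); K=np.array([[m['fx'],0,m['cx']],[0,m['fy'],m['cy']],[0,0,1.]])
    vv,uu=np.mgrid[0:420,0:560]
    q=cv2.undistortPoints(np.stack([uu,vv],-1).reshape(-1,1,2).astype(float),K,np.array(m['D'],float)).reshape(420,560,2)
    T=np.linalg.inv(np.array(m['camera_from_world'])); r=np.stack([q[...,0],-q[...,1],-np.ones((420,560))],-1)
    P=T[:3,3]+(r@T[:3,:3].T)*d[...,None]; P[d==0]=np.nan; return P
E
python3 - <<'E'
from h import *
np.set_printoptions(suppress=True,precision=2)
P=cloud('top',np.load('pics/top0_d.npy')); 
# block corners
for a in[(33,140),(685,22),(717,213)]:
    u=130+a[0]/4.5;v=210+a[1]/4.5; print('corner',world('top',u,v,z=56))
print('head',world('top',130+153/4.5,210+207/4.5,z=96), P[256,162:168,2])
print('ringfar', [world('top',130+a/4.5,210+b/4.5,z=66) for a,b in[(112,347),(80,328),(43,270),(205,265),(130,187)]])
print('bolt',world('top',130+571/4.5,210+138/4.5,z=66))
# beam
w=P[170:240,460:559].reshape(-1,3); w=w[(abs(w[:,2]-160)<6)]
print(len(w)); 
import cv2
reg=np.zeros((420,560),bool);reg[180:245,455:560]=1
rgb=cv2.imread('pics/top0.png')[:,:,::-1].astype(int)
dark=(rgb.max(2)<75)&(rgb.max(2)-rgb.min(2)<20)&reg&(abs(P[...,2]-160)<5)
q=P[dark]; print(len(q),q.mean(0)); 
r=cv2.minAreaRect(q[:,:2].astype(np.float32)); print(r)
vx=cv2.fitLine(q[:,:2].astype(np.float32),cv2.DIST_HUBER,0,.01,.01).ravel(); print(vx)
# tyre
P2=P[195:295,380:442]; t=P2[P2[...,2]>80]; 
print('tyre',np.nanmean(t,0),np.nanpercentile(t,[0,2,98,100],axis=0))
E
```

```text
corner [530.54 419.97  56.  ]
corner [577.09 155.96  56.  ]
corner [500.01 143.81  56.  ]
head [501.93 362.52  96.  ] [92.81 95.65 97.27 95.31 96.42 99.18]
ringfar [array([447.69, 384.11,  66.  ]), array([455.16, 397.05,  66.  ]), array([478.08, 412.34,  66.  ]), array([480.03, 347.36,  66.  ]), array([511.02, 377.88,  66.  ])]
bolt [529.8  201.94  66.  ]
4354
2560 [ 560.72 -215.92  160.37]
((559.7232666015625, -221.15383911132812), (57.01082992553711, 198.19924926757812), 11.679673194885254)
[   0.28   -0.96  560.9  -216.42]
tyre [514.73 -47.58 179.88] [[ 438.   -116.     80.22]
 [ 445.31 -103.8   100.2 ]
 [ 583.01  -18.61  220.24]
 [ 594.4   -14.17  223.55]]
```

```bash
python3 - <<'E'
from h import *
np.set_printoptions(suppress=True,precision=2)
# ring circle fit
pts=np.array([world('top',130+a/4.5,210+b/4.5,z=66)[:2] for a,b in[(112,347),(80,328),(43,270),(203,265),(130,187),(75,203),(180,318)]])
A=np.c_[2*pts,np.ones(len(pts))]; s=np.linalg.lstsq(A,(pts**2).sum(1),rcond=None)[0]
c=s[:2]; print('ring c',c,np.sqrt(s[2]+c@c)); d=c-[501.5,362.6]; print(np.hypot(*d),np.degrees(np.arctan2(d[1],d[0])))
print('tee',[world('top',130+a/4.5,210+b/4.5,z=94) for a,b in[(375,80),(350,270)]])
# axle 
for n in('top','side'):
    P=cloud(n,np.load(f'pics/{n}0_d.npy'))
    X=P.reshape(-1,3); ok=(abs(X[:,2]-160)<4)&(X[:,1]<-105)&(X[:,1]>-400)&(X[:,0]>450)&(X[:,0]<680)
    q=X[ok]; best=None
    for ang in np.arange(94,118,.5):
        a=np.radians(ang); lat=q[:,0]*-np.sin(a)+q[:,1]*np.cos(a)
        for c0 in np.arange(lat.min(),lat.max(),1):
            k=(abs(lat-c0)<19).sum()-((abs(lat-c0)>21)&(abs(lat-c0)<24)).sum()*2
            if best is None or k>best[0]: best=(k,ang,c0)
    print(n,len(q),best); a=np.radians(best[1]); 
    # line point at y=0
    print('x at y=-10:',(best[2]-(-10)*np.cos(a))/-np.sin(a))
    mask=ok.reshape(420,560); cv2.imwrite(f'pics/m_{n}.png',(mask*255).astype(np.uint8))
E
crop() { :; }
python3 -c "
from h import *
crop('side0',190,260,360,420,4,'c4')"
```

```text
ring c [480.   380.16] 31.53276883740455
27.759302905749088 140.76459824030118
tee [array([550.85, 277.16,  94.  ]), array([477.62, 286.36,  94.  ])]
top 4671 (np.int64(2171), np.float64(105.5), np.float64(-481.76560993785665))
x at y=-10: 502.72175613129974
side 2718 (np.int64(2040), np.float64(106.0), np.float64(-478.38602244987544))
x at y=-10: 500.53216313626916
```

View pics/c4.png

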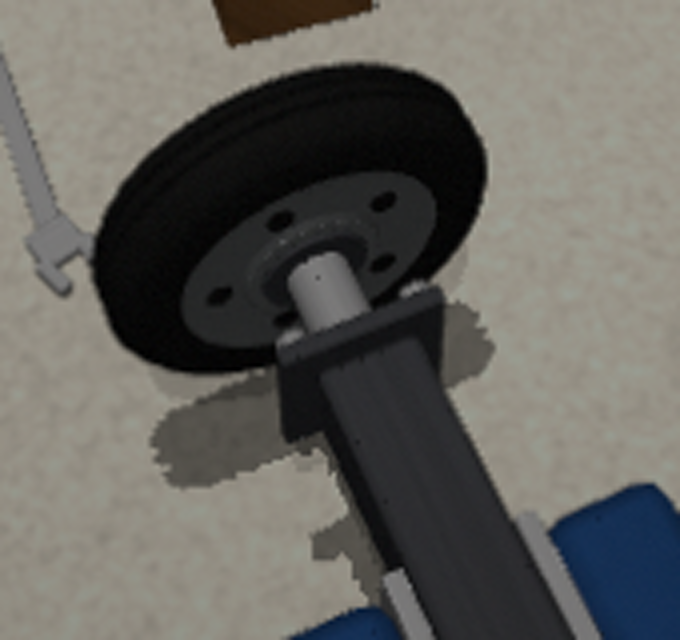

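View pics/m_top.png

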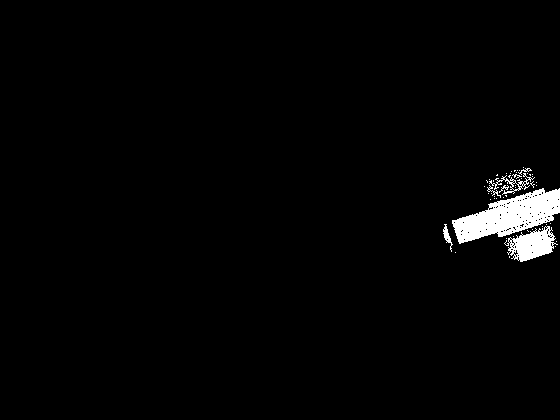

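```bash
python3 - <<'E'
from h import *
np.set_printoptions(suppress=True,precision=2)
a=np.radians(105.7);e=np.array([np.cos(a),np.sin(a)]);p0=np.array([501.6,-10])
for nm,u,v,z in[('hub',391,251,140),('beamstart',454,232,160),('hubtop',393,245,155)]:
    w=world('top',u,v,z=z);print(nm,w,'s',(w[:2]-p0)@e,'lat',(w[:2]-p0)@[-e[1],e[0]])
P=cloud('top',np.load('pics/top0_d.npy'));X=P.reshape(-1,3)
ok=(X[:,2]>205)&(X[:,2]<225)&(X[:,1]>-140)&(X[:,1]<20)&(X[:,0]>400)
s=(X[ok][:,:2]-p0)@e; print('tyre top s',np.percentile(s,[1,5,50,95,99]),len(s)); print((X[ok][:,:2]-p0)@[-e[1],e[0]]@np.ones(ok.sum())/ok.sum())
o=ctrl.get_obs(); q=o['eef_rot']; from scipy.spatial.transform import Rotation as R
M=R.from_quat(np.r_[q[1:],q[0]]).as_matrix();print(M)
print('tool x yaw',np.degrees(np.arctan2(M[1,0],M[0,0])))
E
```

```text
hub [506.07 -21.94 140.  ] s -12.706917309407665 lat -1.0758585348132712
beamstart [ 535.05 -123.37  160.  ] s -118.19127632543994 lat -1.5278349795269122
hubtop [515.16 -22.12 155.  ] s -15.339773485034716 lat -9.770140260234845
tyre top s [-62.77 -60.17 -43.53 -28.47 -26.9 ] 1346
-1.6572862306518117
[[ 0.23 -0.97 -0.  ]
 [-0.97 -0.23  0.  ]
 [-0.   -0.   -1.  ]]
tool x yaw -76.7749106518976
```

```bash
cat >> h.py <<'E'
from scipy.spatial.transform import Rotation as R
def state():
    o=ctrl.get_obs(); q=o['eef_rot']; M=R.from_quat(np.r_[q[1:],q[0]]).as_matrix()
    return o,M,np.degrees(np.arctan2(M[1,0],M[0,0]))
def go(t,yaw=None):
    o,M,y=state(); d=M.T@(np.array(t)-o['tool_pos'])
    print('tr',d.round(1),'roll',None if yaw is None else round(-np.radians((yaw-y+180)%360-180),3),'| at',o['tool_pos'].round(1),'yaw',round(y,2),'t',round(o['clock'],2),'F',o['contact_force'].round(1),'w',round(o['width'],1))
A=np.radians(105.7);E=np.array([np.cos(A),np.sin(A)]);L=np.array([-E[1],E[0]]);P0=np.array([501.6,-10])
E
python3 -c "
from h import *
p=P0+12*E; go([*p,240],15.7)"
```

```text
tr [-462.  -485.4  -25.3] roll -1.614 | at [ 131.5 -559.2  213.7] yaw -76.77 t 0.1 F [ 0.4 -0.2 -0.2] w 92.1
```

```bash
r='x'; python3 -m jog '[{"translation":[0,0,-25],"roll":0},{"translation":[-462,-485,-25],"roll":-1.614},{"translation":[-462,-485,-25],"roll":-1.614},{"translation":[-462,-485,-25],"roll":-1.614},{"translation":[-462,-485,-25],"roll":-1.614},{"translation":[-462,-485,-25],"roll":-1.614},{"translation":[-462,-485,-25],"roll":-1.614},{"translation":[-462,-485,-25],"roll":-1.614},{"translation":[-462,-485,-25],"roll":-1.614},{"translation":[-462,-485,-25],"roll":-1.614},{"translation":[-462,-485,-25],"roll":-1.614},{"translation":[-462,-485,-25],"roll":-1.614},{"translation":[-462,-485,-25],"roll":-1.614},{"translation":[-462,-485,-25],"roll":-1.614},{"translation":[-462,-485,-25],"roll":-1.614},{"translation":[-462,-485,-25],"roll":-1.614},{"translation":[-462,-485,-25],"roll":-1.614},{"translation":[-462,-485,-25],"roll":-1.614},{"translation":[-462,-485,-25],"roll":-1.614},{"translation":[-462,-485,-25],"roll":-1.614}]' 0 20; python3 -c "
from h import *
p=P0+12*E; go([*p,187],15.7)"
```

```text
clock: 1.77
tool_pos: [497.5, 0.8, 239.1]
eef_rot: [0.0, 0.991, 0.137, -0.001]
contact_force: [0.2, 0.5, 0.7]
width: 1.0
tr [ 1.1 -0.5 52.1] roll 0.001 | at [497.5   0.8 239.1] yaw 15.74 t 1.77 F [0.2 0.5 0.7] w 1.0
```

```bash
python3 -m jog '[{"translation":[0,0,26]},{"translation":[0,0,52]},{"translation":[0,0,52]},{"translation":[0,10,52]},{"translation":[0,20,52]},{"translation":[0,25,52]},{"translation":[0,28,52]},{"translation":[0,31,52]},{"translation":[0,34,52]},{"translation":[0,37,52]},{"translation":[0,40,52]},{"translation":[0,43,52]},{"translation":[0,46,52]},{"translation":[0,49,52]},{"translation":[0,52,52]},{"translation":[0,55,52]},{"translation":[0,58,52]},{"translation":[0,60,52]}]'; python3 -c "
from h import *
grab('top','top1')
crop('top1',320,130,540,310,3.6,'c5')"
```

```text
schema error: expected keys translation, roll
```

View pics/c5.png

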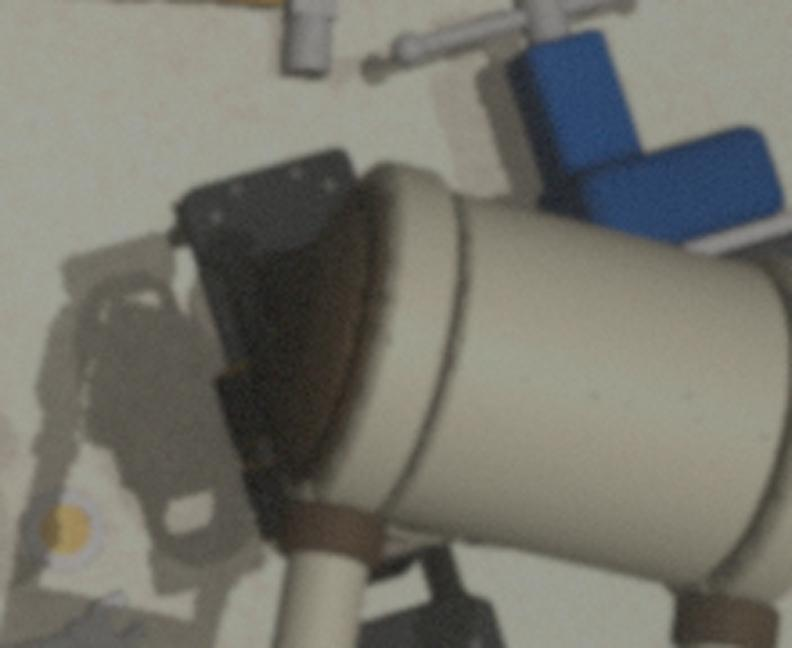

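```bash
python3 -m jog '[{"translation":[0,0,26],"roll":0},{"translation":[0,0,52],"roll":0},{"translation":[0,0,52],"roll":0},{"translation":[0,10,52],"roll":0},{"translation":[0,20,52],"roll":0},{"translation":[0,25,52],"roll":0},{"translation":[0,28,52],"roll":0},{"translation":[0,31,52],"roll":0},{"translation":[0,34,52],"roll":0},{"translation":[0,37,52],"roll":0},{"translation":[0,40,52],"roll":0},{"translation":[0,43,52],"roll":0},{"translation":[0,46,52],"roll":0},{"translation":[0,49,52],"roll":0},{"translation":[0,52,52],"roll":0},{"translation":[0,55,52],"roll":0},{"translation":[0,58,52],"roll":0},{"translation":[0,60,52],"roll":0}]'; python3 -c "
from h import *
o,_,_=state();print(o['contact_force'][:2]@E,(o['tool_pos'][:2]-P0)@E)
grab('side','side1')
crop('side1',190,180,390,330,4,'c5')"
```

```text
clock: 3.32
tool_pos: [514.9, -56.4, 189.2]
eef_rot: [-0.001, 0.991, 0.137, 0.001]
contact_force: [-2.1, 5.4, 4.6]
width: 0.4
5.784690947348051 -48.288308859916576
```

View pics/c5.png

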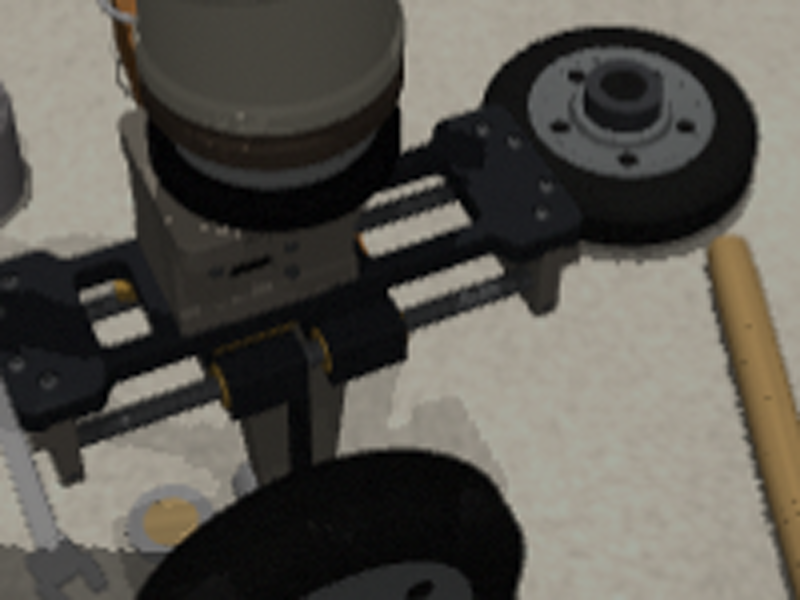

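```bash
python3 -m jog '[{"translation":[0,2,0],"roll":0},{"translation":[0,4,0],"roll":0},{"translation":[0,6,0],"roll":0},{"translation":[0,8,0],"roll":0},{"translation":[0,9,0],"roll":0},{"translation":[0,10,0],"roll":0}]';python3 -m jog '[{"translation":[0,0.5,0],"roll":0},{"translation":[0,1,0],"roll":0},{"translation":[0,1.5,0],"roll":0},{"translation":[0,2,0],"roll":0}]'; python3 -c "
from h import *
o,_,_=state();print(o['contact_force'][:2]@E,(o['tool_pos'][:2]-P0)@E)"
```

```text
clock: 3.87
tool_pos: [515.1, -56.8, 189.0]
eef_rot: [-0.01, 0.99, 0.138, -0.001]
contact_force: [-11.8, 37.4, 18.3]
width: 0.5
clock: 4.2
tool_pos: [515.1, -56.8, 189.0]
eef_rot: [-0.012, 0.99, 0.138, -0.001]
contact_force: [-13.4, 42.1, 19.6]
width: 0.6
44.19955633426894 -48.70943751389098
```

```bash
python3 -m jog '[{"translation":[0,-15,0],"roll":0},{"translation":[0,-40,0],"roll":0},{"translation":[0,-60,-30],"roll":0},{"translation":[0,-60,-60],"roll":0},{"translation":[0,-60,-60],"roll":0}]';python3 -c "
from h import *
go([501.5,362.6,230],50.8)"
```

```text
clock: 4.62
tool_pos: [504.5, -10.9, 254.8]
eef_rot: [0.003, 0.99, 0.137, 0.006]
contact_force: [1.2, -0.4, 0.3]
width: 0.9
tr [  98.6 -360.4   23.4] roll -0.611 | at [504.5 -10.9 254.8] yaw 15.8 t 4.62 F [ 1.2 -0.4  0.3] w 0.9
```

```bash
python3 - <<'E'
from h import *
for yaw in(138,142,146):
  a=np.radians(yaw); x=np.array([np.cos(a),np.sin(a),0]);y=np.array([-x[1],x[0],0]);z=np.array([0,0,1.]);o=np.array([501.3,362.6,56])
  for n,(x0,y0,x1,y1) in(('top',(140,235,190,285)),('side',(205,155,255,205))):
    im=cv2.imread(f'pics/{n}0.png')[y0:y1,x0:x1]; s=8; im=cv2.resize(im,None,fx=s,fy=s,interpolation=cv2.INTER_CUBIC)
    def dr(pts,c):
        q=((proj(n,np.array(pts))-[x0,y0]+.5)*s).astype(np.int32); cv2.polylines(im,[q],True,c,1)
    for h in(0,40): dr([o+i*x*9+j*y*11+h*z for i,j in((1,1),(1,-1),(-1,-1),(-1,1))],(0,0,255))
    dr([o+10*z+x*(29+31*np.cos(t))+y*31*np.sin(t) for t in np.linspace(0,6.28,60)],(0,255,0))
    globals()[f'{n}{yaw}']=im
cv2.imwrite('pics/ov.png',cv2.resize(np.vstack([np.hstack([top138,top142,top146]),np.hstack([side138,side142,side146])]),None,fx=.65,fy=.65,interpolation=cv2.INTER_AREA))
E
```

```text
(no output)
```

View pics/ov.png

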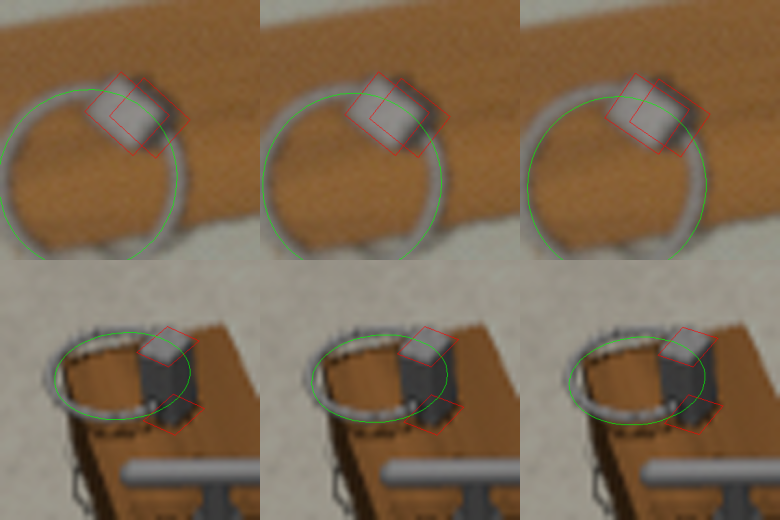

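```bash
python3 -m jog '[{"translation":[99,-360,24],"roll":-0.615},{"translation":[99,-360,24],"roll":-0.615},{"translation":[99,-360,24],"roll":-0.615},{"translation":[99,-360,24],"roll":-0.615},{"translation":[99,-360,24],"roll":-0.615},{"translation":[99,-360,24],"roll":-0.615},{"translation":[99,-360,24],"roll":-0.615},{"translation":[99,-360,24],"roll":-0.615},{"translation":[99,-360,24],"roll":-0.615},{"translation":[99,-360,24],"roll":-0.615},{"translation":[99,-360,24],"roll":-0.615},{"translation":[99,-360,24],"roll":-0.615},{"translation":[99,-360,24],"roll":-0.615},{"translation":[99,-360,24],"roll":-0.615}]' 50 20;python3 -c "
from h import *
grab('top','top2');grab('side','side2')
crop('top2',340,170,520,305,4.4,'c6')
crop('side2',190,220,390,370,4,'c7')
go([501,362.6,110],51)"
```

```text
clock: 5.78
tool_pos: [499.8, 361.4, 224.1]
eef_rot: [0.0, 0.903, 0.429, 0.0]
contact_force: [0.1, -0.5, 0.2]
width: 50.2
tr [  1.5   0.4 114. ] roll -0.003 | at [499.6 361.7 224. ] yaw 50.84 t 5.88 F [-0.4 -0.2  0.7] w 50.3
```

View pics/c6.png

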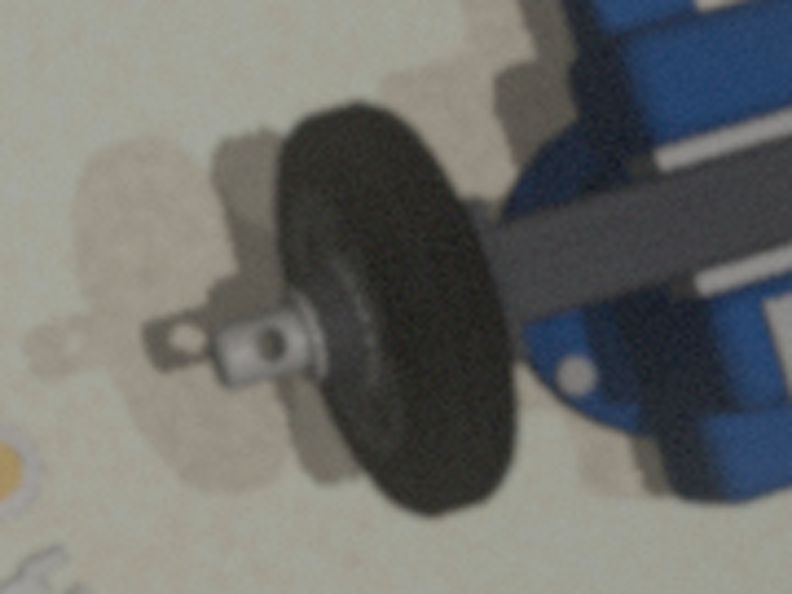

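View pics/c7.png

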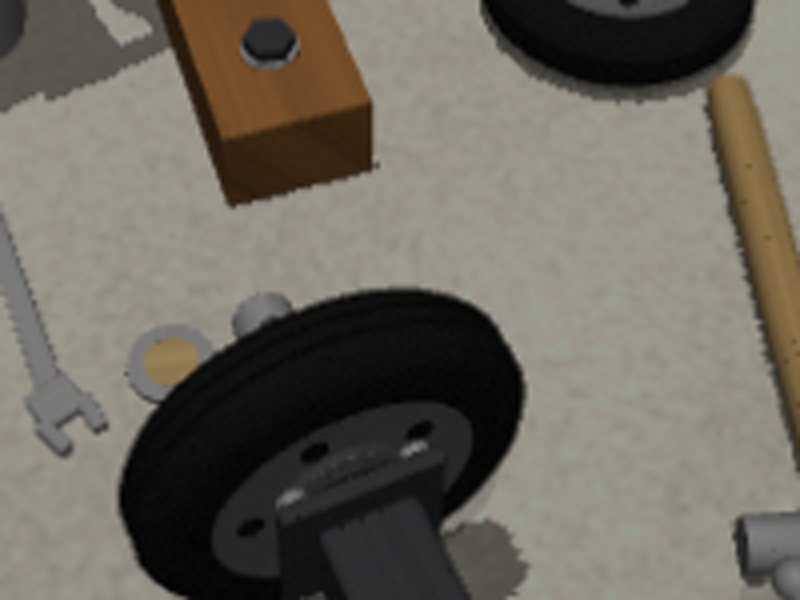

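View pics/side2.png

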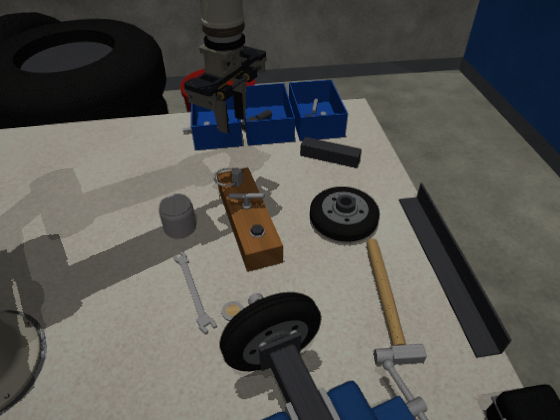

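```bash
python3 - <<'E'
from h import *
np.set_printoptions(suppress=True,precision=2)
def s(w): return ((w[:2]-P0)@E).round(1),((w[:2]-P0)@L).round(1)
for nm,a,b,z in[('hole',273,343,152.5),('endtop',218,357,148),('end_u',212,335,140),('end_l',224,388,140),('hubedge top',312,327,162),('axle edge up',265,313,140),('axle edge lo',280,378,140)]:
    w=world('top',340+a/4.4,170+b/4.4,z=z); print(nm,w,s(w))
P=cloud('top',np.load('pics/top2_d.npy'));X=P.reshape(-1,3)
ok=(X[:,2]>205)&(X[:,2]<225)&(X[:,1]>-140)&(X[:,1]<20)&(X[:,0]>400)
t=(X[ok][:,:2]-P0)@E; print('tyre top s',np.percentile(t,[1,5,50,95,99]))
ok=(X[:,2]>140)&(X[:,2]<154)&(X[:,1]>-60)&(X[:,1]<40)&(X[:,0]>470)&(X[:,0]<540)
q=X[ok];print(len(q),q[:,2].max(),'axle s',np.percentile((q[:,:2]-P0)@E,[1,99]),'lat',np.percentile((q[:,:2]-P0)@L,[2,50,98]))
P=cloud('side',np.load('pics/side2_d.npy'));X=P.reshape(-1,3)
ok=(X[:,2]>140)&(X[:,2]<154)&(X[:,1]>-60)&(X[:,1]<40)&(X[:,0]>470)&(X[:,0]<540)
q=X[ok];print(len(q),'side axle s',np.percentile((q[:,:2]-P0)@E,[1,99]),'lat',np.percentile((q[:,:2]-P0)@L,[2,50,98]))
E
```

```text
hole [510.3  -37.56 152.5 ] (np.float64(-28.9), np.float64(-0.9))
endtop [505.52 -17.69 148.  ] (np.float64(-8.5), np.float64(-1.7))
end_u [514.18 -17.46 140.  ] (np.float64(-10.6), np.float64(-10.1))
end_l [494.2  -21.42 140.  ] (np.float64(-9.0), np.float64(10.2))
hubedge top [515.56 -49.98 162.  ] (np.float64(-42.3), np.float64(-2.6))
axle edge up [522.28 -38.01 140.  ] (np.float64(-32.6), np.float64(-12.3))
axle edge lo [497.71 -42.92 140.  ] (np.float64(-30.6), np.float64(12.7))
tyre top s [-94.39 -92.21 -75.59 -60.98 -59.55]
345 153.99321274536362 axle s [-56.68  -8.67] lat [-22.38  -3.21  15.38]
99 side axle s [-20.28  -6.64] lat [-11.1    2.    11.19]
```

```bash
python3 -m jog '[{"translation":[1,0.5,40],"roll":0},{"translation":[1,0.5,80],"roll":0},{"translation":[1,0.5,110],"roll":0},{"translation":[1,0.5,125],"roll":0},{"translation":[1,0.5,125],"roll":0},{"translation":[1,0.5,125],"roll":0}]';python3 -c "
from h import *
go([501,362.6,74],51)
grab('side','side3');crop('side3',190,120,300,210,6,'c8')"
```

```text
clock: 6.38
tool_pos: [500.0, 362.5, 98.4]
eef_rot: [0.0, 0.903, 0.43, -0.001]
contact_force: [0.3, -0.6, 1.3]
width: 50.0
tr [ 0.7  0.7 24.4] roll -0.002 | at [500.  362.5  98.4] yaw 50.89 t 6.38 F [ 0.3 -0.6  1.3] w 50.0
```

View pics/c8.png

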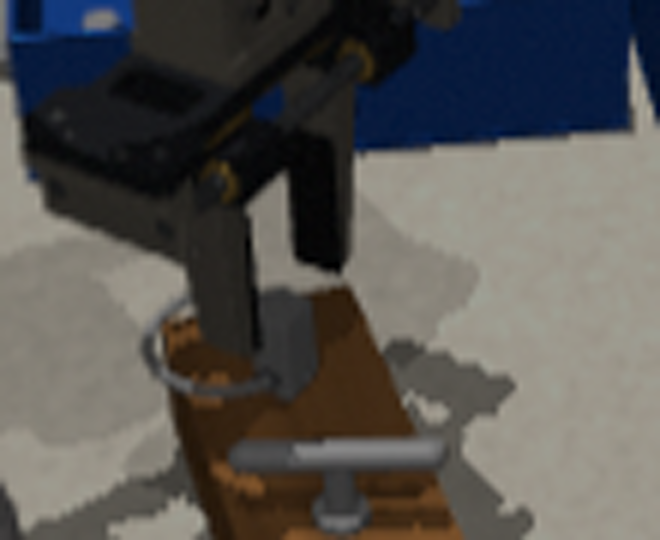

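```bash
python3 -m jog '[{"translation":[0.5,0.5,12],"roll":0},{"translation":[0.5,0.5,24],"roll":0},{"translation":[0.5,0.5,24],"roll":0},{"translation":[0.5,0.5,24],"roll":0}]' - ; python3 -m jog '[{"translation":[0,0,0],"roll":0},{"translation":[0,0,0],"roll":0},{"translation":[0,0,0],"roll":0},{"translation":[0,0,0],"roll":0},{"translation":[0,0,0],"roll":0},{"translation":[0,0,0],"roll":0},{"translation":[0,0,0],"roll":0},{"translation":[0,0,0],"roll":0}]' 0 40;python3 -c "
from h import *
o,M,_=state();print((M.T@o['contact_force']).round(1))
grab('side','side4');crop('side4',190,120,300,210,6,'c9')"
```

```text
clock: 6.77
tool_pos: [500.2, 363.0, 73.7]
eef_rot: [-0.0, 0.903, 0.43, -0.001]
contact_force: [0.6, 0.5, 0.0]
width: 49.9
clock: 7.43
tool_pos: [501.3, 363.5, 75.1]
eef_rot: [-0.0, 0.903, 0.43, 0.001]
contact_force: [1.4, -0.1, 1.8]
width: 21.8
[ 0.8  1.1 -1.8]
```

View pics/c9.png

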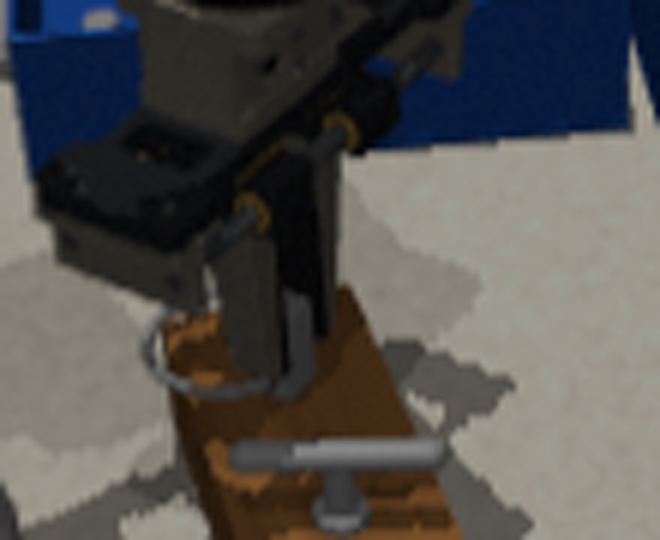

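```bash
python3 -m jog '[{"translation":[0,0,-8],"roll":0},{"translation":[0,0,-20],"roll":0},{"translation":[0,0,-40],"roll":0},{"translation":[0,0,-70],"roll":0},{"translation":[0,0,-110],"roll":0},{"translation":[0,0,-150],"roll":0},{"translation":[0,0,-165],"roll":0},{"translation":[0,0,-165],"roll":0}]' ;python3 -c "
from h import *
grab('side','side5');crop('side5',180,60,300,150,6,'c10')
go([510.3,-37.6,240],15.7)"
```

```text
clock: 8.15
tool_pos: [502.8, 364.4, 246.4]
eef_rot: [-0.0, 0.903, 0.43, 0.005]
contact_force: [0.9, 0.3, -2.1]
width: 21.2
tr [-306.1  259.7    1.8] roll 0.615 | at [501.4 363.7 242.4] yaw 50.94 t 8.2 F [-1.3 -0.6 -3.1] w 21.9
```

View pics/c10.png

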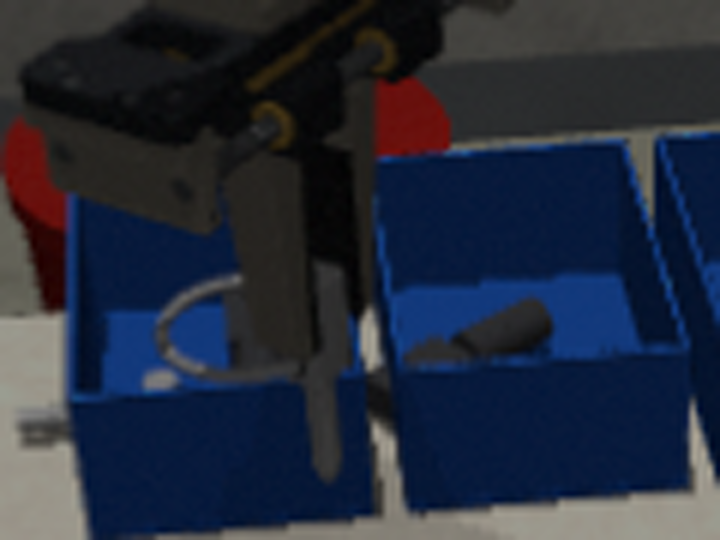

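```bash
python3 -m jog '[{"translation":[-306,260,0],"roll":0.615},{"translation":[-306,260,0],"roll":0.615},{"translation":[-306,260,0],"roll":0.615},{"translation":[-306,260,0],"roll":0.615},{"translation":[-306,260,0],"roll":0.615},{"translation":[-306,260,0],"roll":0.615},{"translation":[-306,260,0],"roll":0.615},{"translation":[-306,260,0],"roll":0.615},{"translation":[-306,260,0],"roll":0.615},{"translation":[-306,260,0],"roll":0.615},{"translation":[-306,260,0],"roll":0.615},{"translation":[-306,260,0],"roll":0.615},{"translation":[-306,260,0],"roll":0.615},{"translation":[-306,260,0],"roll":0.615},{"translation":[-306,260,0],"roll":0.615}]' ;python3 -c "
from h import *
go([510.3,-37.6,230],15.7)
grab('side','side6');crop('side6',190,180,310,300,5,'c11')
grab('top','top6');crop('top6',340,170,520,305,4.4,'c12')"
```

```text
clock: 9.45
tool_pos: [509.5, -36.8, 238.9]
eef_rot: [-0.0, 0.99, 0.138, -0.001]
contact_force: [-0.6, -0.6, -1.9]
width: 21.8
tr [0.6 1.  8.9] roll 0.002 | at [509.5 -36.8 238.9] yaw 15.81 t 9.45 F [-0.6 -0.6 -1.9] w 21.8
```

View pics/c11.png

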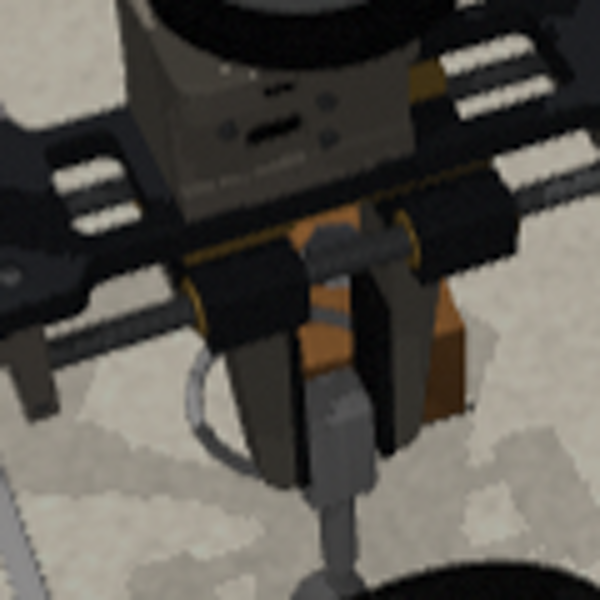

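View pics/c12.png

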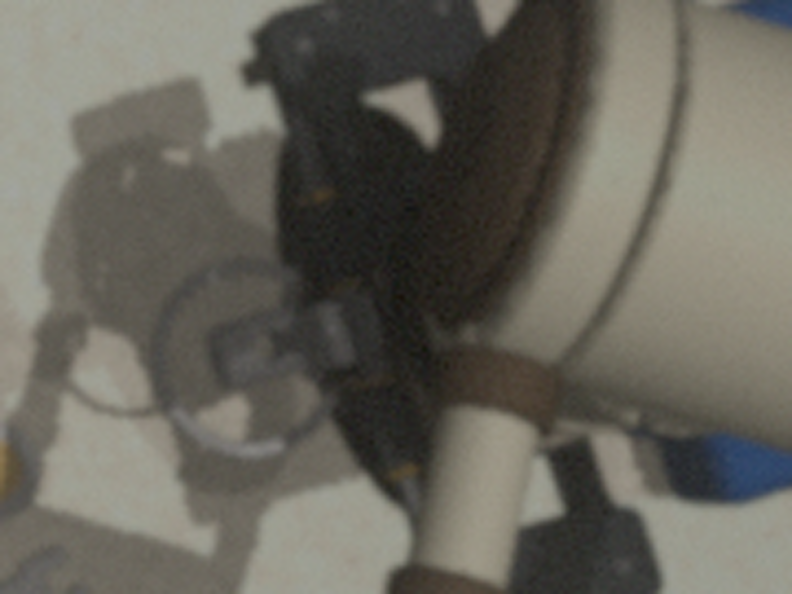

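```bash
python3 - <<'E'
from h import *
np.set_printoptions(suppress=True,precision=2)
print(proj('side',[[509.5,-36.8,z] for z in(205,195,180)]), 'obs shank: crop rows 520,560 at 338 ->',190+338/5,180+520/5,180+560/5)
print('axle sil top pt', proj('side',[[510.3,-37.6,152.5],[505.2,-19.3,140],[505.2,-19.3,152.5]]))
print(proj('top',[[509.5,-36.8,260],[509.5,-36.8,220]]))
crop('top6',370,215,450,275,9,'c13'); crop('side6',235,250,285,310,10,'c14')
E
```

```text
[[257.43 283.34]
 [257.67 287.32]
 [258.03 293.12]] obs shank: crop rows 520,560 at 338 -> 257.6 284.0 292.0
axle sil top pt [[259.21 303.66]
 [255.06 298.83]
 [254.75 294.36]]
[[419.82 244.6 ]
 [412.49 246.15]]
```

View pics/c13.png

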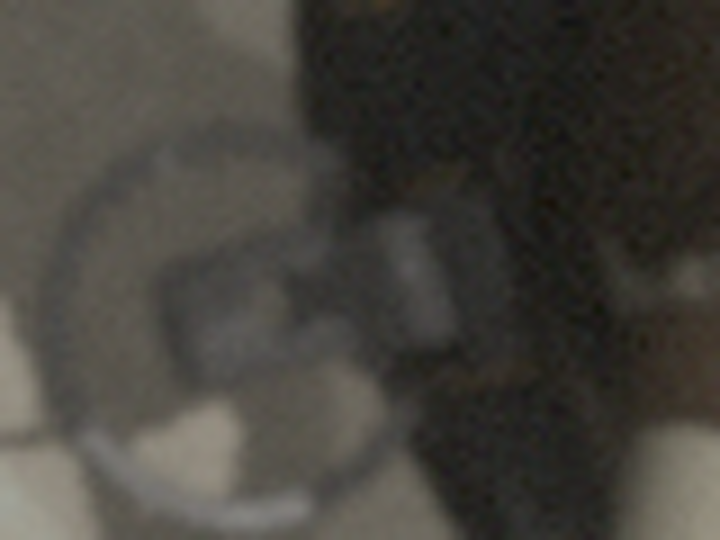

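View pics/c14.png

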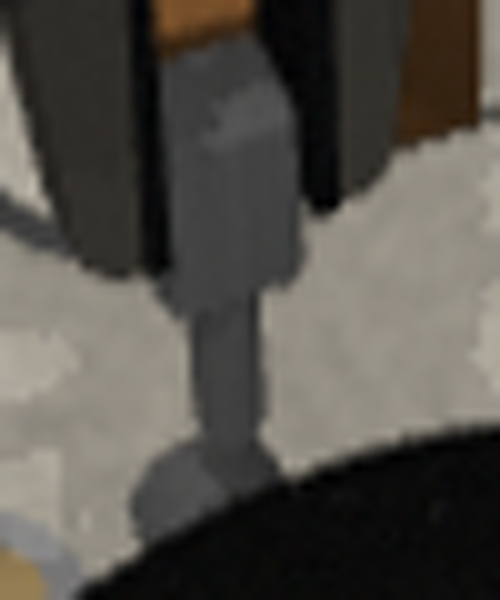

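```bash
python3 -m jog '[{"translation":[0.6,0.6,5],"roll":0},{"translation":[0.6,0.6,10],"roll":0},{"translation":[0.6,0.6,15],"roll":0},{"translation":[0.6,0.6,20],"roll":0},{"translation":[0.6,0.6,23],"roll":0},{"translation":[0.6,0.6,26],"roll":0},{"translation":[0.6,0.6,29],"roll":0},{"translation":[0.6,0.6,32],"roll":0},{"translation":[0.6,0.6,35],"roll":0},{"translation":[0.6,0.6,35],"roll":0}]' ;python3 -c "
from h import *
go([510.3,-37.6,171],15.7)
grab('side','side7');crop('side7',225,250,295,310,9,'c15')"
```

```text
clock: 10.38
tool_pos: [510.1, -37.7, 203.7]
eef_rot: [-0.001, 0.991, 0.137, -0.0]
contact_force: [-1.4, 2.7, -3.8]
width: 21.9
tr [ 0.2  0.  32.7] roll 0.0 | at [510.1 -37.7 203.7] yaw 15.71 t 10.38 F [-1.4  2.7 -3.8] w 21.9
```

View pics/c15.png

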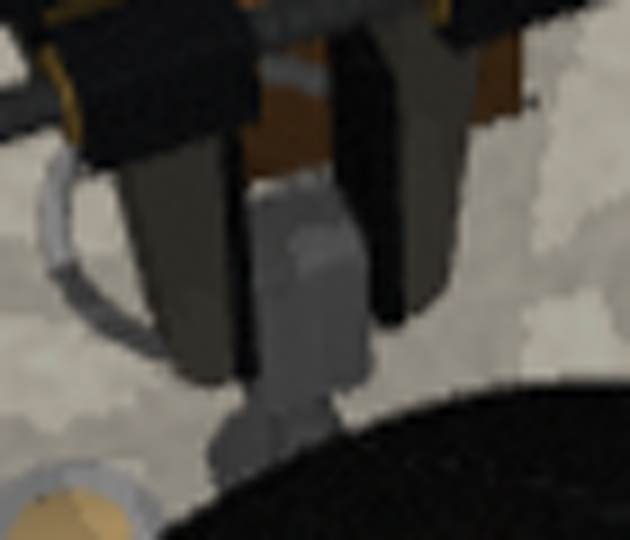

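```bash
python3 -m jog '[{"translation":[0,-0.7,3],"roll":0},{"translation":[0,-0.7,6],"roll":0},{"translation":[0,-0.7,9],"roll":0},{"translation":[0,-0.7,12],"roll":0},{"translation":[0,-0.7,15],"roll":0},{"translation":[0,-0.7,18],"roll":0},{"translation":[0,-0.7,21],"roll":0},{"translation":[0,-0.7,24],"roll":0},{"translation":[0,-0.7,26],"roll":0},{"translation":[0,-0.7,28],"roll":0},{"translation":[0,-0.7,28],"roll":0}]' ;python3 -c "
from h import *
go([510.3,-37.6,171],15.7)"
```

```text
clock: 11.35
tool_pos: [510.1, -37.5, 176.0]
eef_rot: [-0.0, 0.991, 0.137, -0.0]
contact_force: [-1.2, 4.0, -2.1]
width: 21.5
tr [0.1 0.2 5. ] roll 0.0 | at [510.1 -37.5 176. ] yaw 15.7 t 11.35 F [-1.2  4.  -2.1] w 21.5
```

```bash
python3 -m jog '[{"translation":[0,-0.5,1],"roll":0},{"translation":[0,-0.5,2],"roll":0},{"translation":[0,-0.5,3],"roll":0},{"translation":[0,-0.5,4],"roll":0},{"translation":[0,-0.5,4],"roll":0}]' ;python3 -m jog '[{"translation":[0,0,0.5],"roll":0},{"translation":[0,0,1],"roll":0},{"translation":[0,0,1.5],"roll":0},{"translation":[0,0,1.5],"roll":0}]' ;python3 -c "
from h import *
go([510.3,-37.6,171],15.7)
grab('side','side8');crop('side8',225,250,295,310,9,'c16')"
```

```text
clock: 11.77
tool_pos: [510.2, -37.4, 172.4]
eef_rot: [-0.0, 0.991, 0.137, -0.0]
contact_force: [-1.7, 4.3, -0.7]
width: 21.8
clock: 12.1
tool_pos: [510.3, -37.4, 171.5]
eef_rot: [0.0, 0.991, 0.137, -0.0]
contact_force: [-3.6, 3.5, 3.4]
width: 21.9
tr [-0.   0.2  0.5] roll -0.0 | at [510.3 -37.4 171.5] yaw 15.7 t 12.1 F [-3.6  3.5  3.4] w 21.9
```

View pics/c16.png

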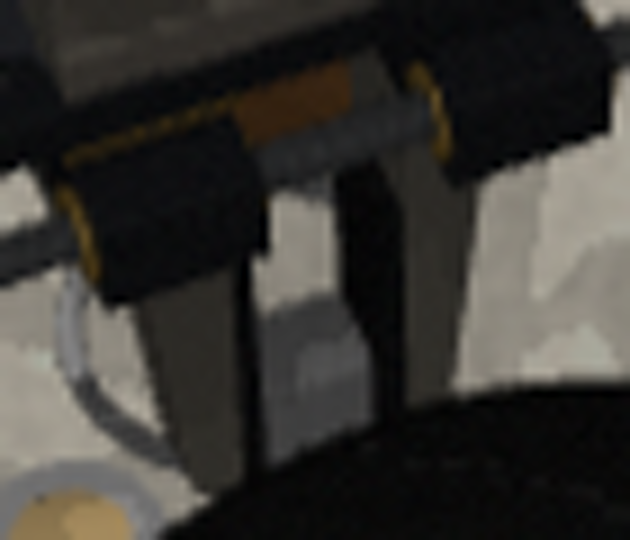

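```bash
python3 -m jog '[{"translation":[0,0,0.5],"roll":0},{"translation":[0,0,1],"roll":0},{"translation":[0,0,1.5],"roll":0},{"translation":[0,0,1.5],"roll":0}]'
```

```text
clock: 12.48
tool_pos: [510.4, -37.4, 171.4]
eef_rot: [0.0, 0.991, 0.137, -0.0]
contact_force: [-7.1, 4.9, 10.1]
width: 21.6
```

```bash
python3 -m jog '[{"translation":[0,0,-1],"roll":0},{"translation":[0,0,-1],"roll":0},{"translation":[0,0,-1],"roll":0},{"translation":[0,0,-1],"roll":0},{"translation":[0,0,-1],"roll":0},{"translation":[0,0,-1],"roll":0},{"translation":[0,0,-20],"roll":0},{"translation":[0,0,-50],"roll":0},{"translation":[0,-30,-70],"roll":0},{"translation":[0,-70,-70],"roll":0},{"translation":[0,-110,-70],"roll":0},{"translation":[0,-150,-70],"roll":0},{"translation":[0,-190,-70],"roll":0},{"translation":[0,-220,-70],"roll":0},{"translation":[0,-220,-70],"roll":0},{"translation":[0,-220,-70],"roll":0}]' 50;python3 -c "
from h import *
np.set_printoptions(suppress=True,precision=2)
grab('side','side9');crop('side9',225,250,295,310,9,'c17')
grab('top','top9');crop('top9',350,200,450,275,8,'c18')
print(proj('top',[[*(np.array([510.3,-37.6])+k*E),162.5] for k in(0,60)]),proj('top',[[510.3,-37.6,192.5]]),proj('side',[[510.3,-37.6,192.5]]))"
```

```text
clock: 13.82
tool_pos: [450.4, 175.3, 239.6]
eef_rot: [0.0, 0.99, 0.138, 0.0]
contact_force: [-0.4, -1.3, -0.3]
width: 50.1
[[403.58 247.63]
 [368.51 258.09]] [[408.33 246.62]] [[258.32 288.67]]
```

View pics/c17.png

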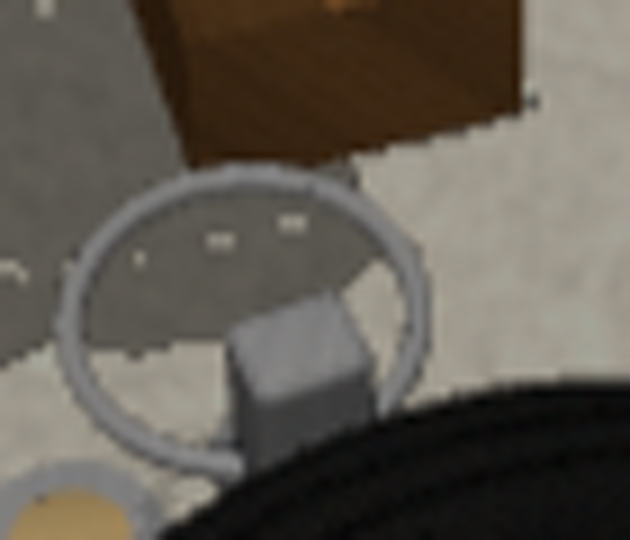

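View pics/c18.png

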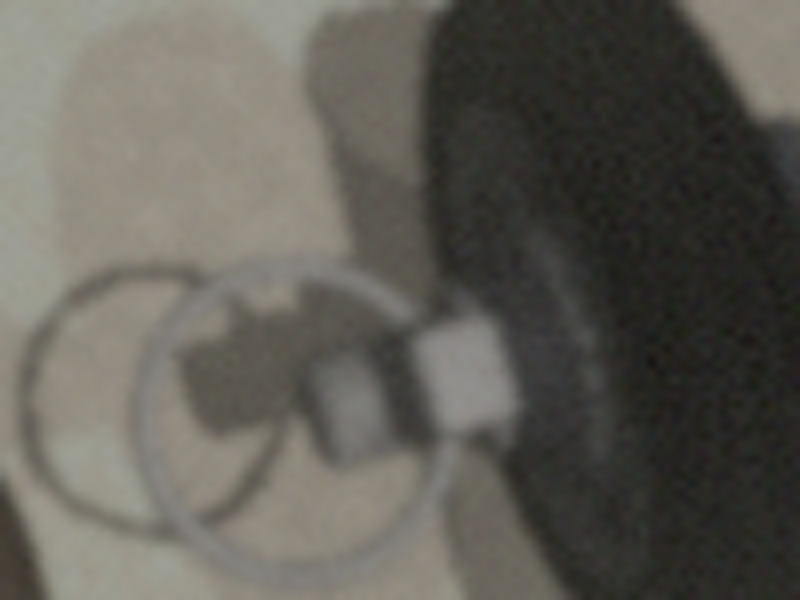

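```bash
python3 -c "
from h import *
h=np.array([510.4,-37.5]); go([*(h+52*E),180],15.7); go([*(h+46*E),118],15.7)"
```

```text
tr [  0.  167.2  59.7] roll -0.0 | at [451.1 173.6 239.5] yaw 15.68 t 13.92 F [ 0.5  0.3 -0.3] w 49.8
tr [  0.  173.2 121.7] roll -0.0 | at [451.1 173.6 239.5] yaw 15.68 t 13.92 F [ 0.5  0.3 -0.3] w 49.8
```

```bash
python3 -m jog '[{"translation":[0,40,0],"roll":0},{"translation":[0,80,0],"roll":0},{"translation":[0,120,0],"roll":0},{"translation":[0,150,20],"roll":0},{"translation":[0,167,50],"roll":0},{"translation":[0,167,60],"roll":0},{"translation":[0,167,60],"roll":0},{"translation":[0,167,60],"roll":0}]' 0 ;python3 -c "
from h import *
h=np.array([510.4,-37.5]); go([*(h+52*E),168],15.7)
o,_,_=state();print((o['tool_pos'][:2]-h)@E,(o['tool_pos'][:2]-h)@L)
grab('side','s10');crop('s10',205,240,295,310,8,'c19')"
```

```text
clock: 14.58
tool_pos: [495.6, 13.5, 179.5]
eef_rot: [-0.0, 0.991, 0.136, -0.001]
contact_force: [-0.0, 0.3, 0.5]
width: 0.4
tr [ 0.5  1.1 11.5] roll -0.001 | at [495.6  13.5 179.5] yaw 15.63 t 14.58 F [-0.   0.3  0.5] w 0.4
53.06980823469667 0.501354987756344
```

View pics/c19.png

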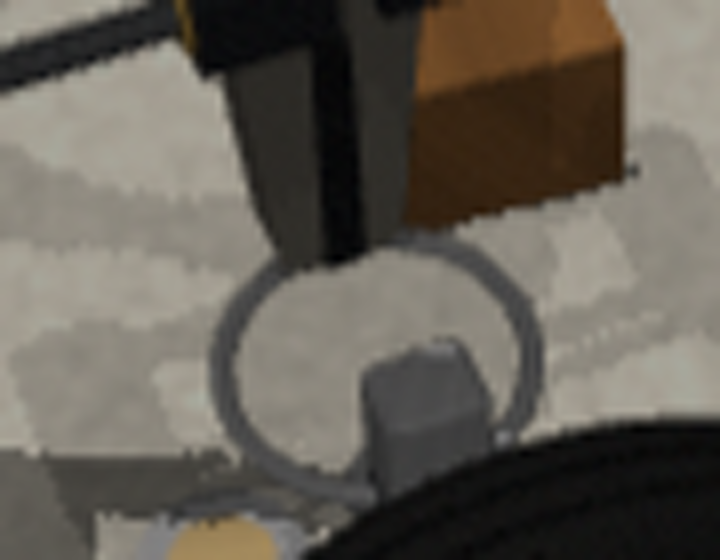

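```bash
python3 -m jog '[{"translation":[0.5,1,5],"roll":0},{"translation":[0.5,1,11],"roll":0},{"translation":[0.5,1,15],"roll":0},{"translation":[0.5,1,19],"roll":0},{"translation":[0.5,1,23],"roll":0},{"translation":[0.5,2,27],"roll":0},{"translation":[0.5,2,31],"roll":0},{"translation":[0.5,3,35],"roll":0}]' ;python3 -c "
from h import *
grab('side','s11');crop('s11',205,240,295,310,8,'c20')"
```

```text
clock: 15.3
tool_pos: [497.5, 10.7, 144.5]
eef_rot: [0.0, 0.991, 0.137, 0.0]
contact_force: [0.4, 0.3, 3.2]
width: 0.3
```

View pics/c20.png

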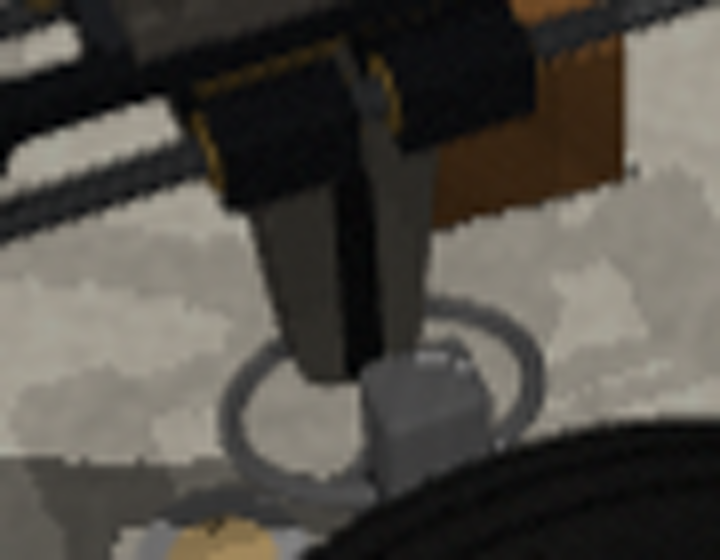

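```bash
python3 -m jog '[{"translation":[0,0.5,4],"roll":0},{"translation":[0,1,8],"roll":0},{"translation":[0,1.5,12],"roll":0},{"translation":[0,2,15],"roll":0},{"translation":[0,2.5,18],"roll":0},{"translation":[0,3,21],"roll":0},{"translation":[0,3,24],"roll":0},{"translation":[0,3,26],"roll":0},{"translation":[0,3,26],"roll":0},{"translation":[0,3,26],"roll":0}]' ;python3 -c "
from h import *
grab('side','s12');crop('s12',205,240,295,310,8,'c21')"
```

```text
clock: 16.18
tool_pos: [497.2, 8.5, 117.8]
eef_rot: [-0.001, 0.991, 0.137, -0.001]
contact_force: [-0.4, -0.4, -0.5]
width: 0.6
```

View pics/c21.png

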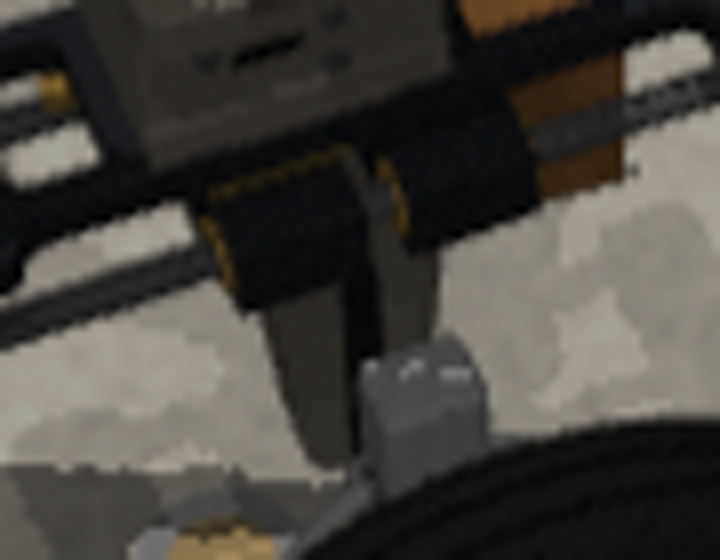

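```bash
python3 -m jog '[{"translation":[0,-15,0],"roll":0},{"translation":[0,-40,0],"roll":0},{"translation":[0,-60,-30],"roll":0},{"translation":[0,-80,-70],"roll":0},{"translation":[0,-110,-110],"roll":0},{"translation":[0,-150,-120],"roll":0},{"translation":[0,-190,-120],"roll":0},{"translation":[0,-230,-120],"roll":0},{"translation":[0,-230,-120],"roll":0},{"translation":[0,-230,-120],"roll":0},{"translation":[0,-230,-120],"roll":0}]' ;python3 -c "
from h import *
grab('side','s13');crop('s13',205,250,295,320,8,'c22')
grab('top','t13');crop('t13',350,190,450,275,7,'c23')
P=cloud('top',np.load('pics/t13_d.npy'));X=P.reshape(-1,3)
ok=(X[:,2]>205)&(X[:,2]<225)&(X[:,1]>-140)&(X[:,1]<20)&(X[:,0]>400)
t=(X[ok][:,:2]-P0)@E; print('tyre top s',np.percentile(t,[1,5,50,95,99]))"
```

```text
clock: 17.15
tool_pos: [435.7, 229.1, 238.3]
eef_rot: [0.0, 0.991, 0.137, -0.0]
contact_force: [-0.1, -0.5, 0.7]
width: 0.3
tyre top s [-94.85192465 -92.22835229 -75.68293132 -60.91001655 -59.46654489]
```

View pics/c22.png

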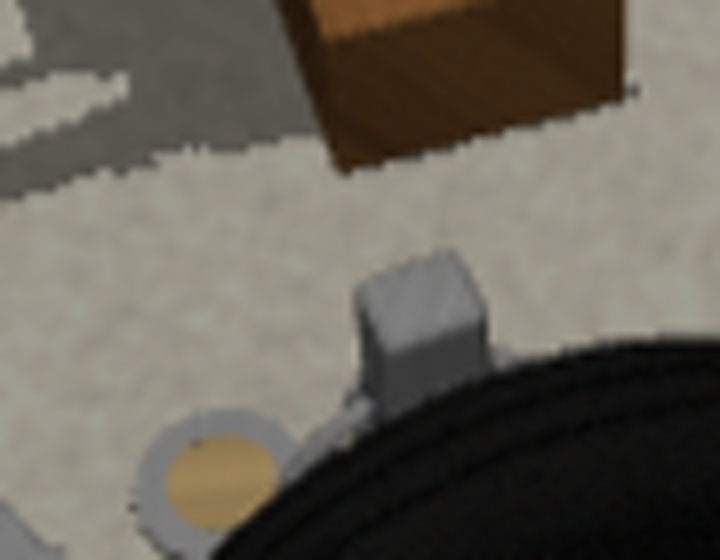

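View pics/c23.png

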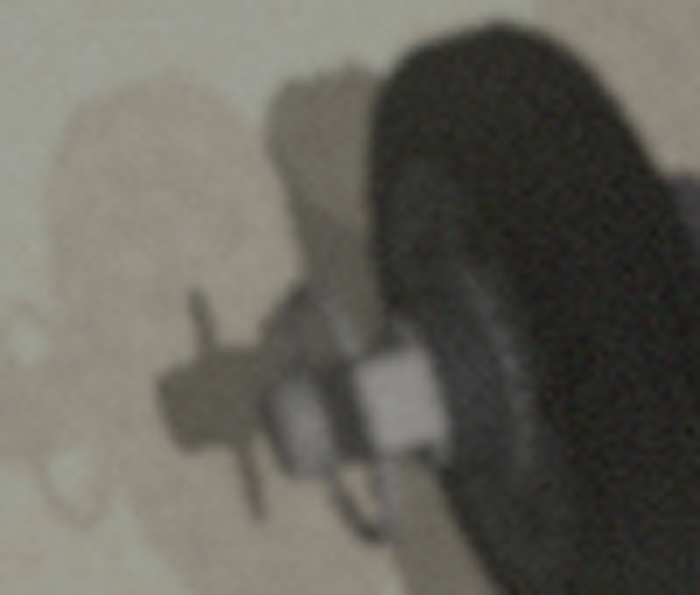

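View pics/t13.png

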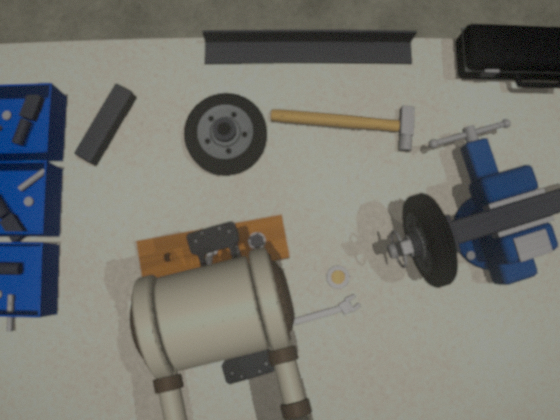

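```bash
python3 - <<'E'
from h import *
e=np.r_[E,0];l=np.r_[L,0];z=np.array([0,0,1.]);o=np.array([510.3,-37.6,162.5])
x0,y0,s=370,215,11; ims=[]
for th in(1.571,1.35):
    im=cv2.resize(cv2.imread('pics/t13.png')[y0:275,x0:435],None,fx=s,fy=s,interpolation=cv2.INTER_CUBIC); im=cv2.convertScaleAbs(im,alpha=1.6)[:, :390] if 0 else cv2.convertScaleAbs(im,alpha=1.6)
    d=e*np.cos(th)-z*np.sin(th)
    q=((proj('top',np.array([o+d*(29+31*np.cos(t))+l*31*np.sin(t) for t in np.linspace(0,6.28,60)]))-[x0,y0]+.5)*s).astype(np.int32)
    cv2.polylines(im,[q],True,(0,255,0),1); ims.append(im)
cv2.imwrite('pics/ov2.png',cv2.resize(np.hstack(ims),None,fx=.55,fy=.55,interpolation=cv2.INTER_AREA))
E
```

```text
(no output)
```

View pics/ov2.png

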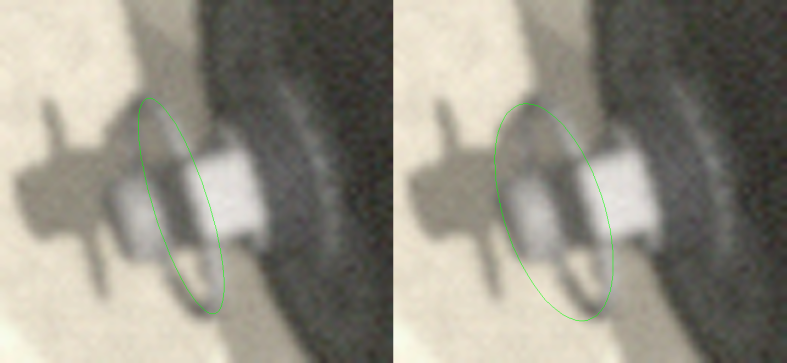

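```bash
python3 - <<'E'
from h import *
e=np.r_[E,0];l=np.r_[L,0];z=np.array([0,0,1.]);o=np.array([510.3,-37.6,162.5])
rows=[]
for n,f,x0,y0,x1,y1,s in(('top','t13',380,225,420,275,12),('side','s13',225,275,275,315,10)):
  ims=[]
  for th in(None,1.571,1.45):
    im=cv2.convertScaleAbs(cv2.resize(cv2.imread(f'pics/{f}.png')[y0:y1,x0:x1],None,fx=s,fy=s,interpolation=cv2.INTER_CUBIC),alpha=1.6)
    if th:
      d=e*np.cos(th)-z*np.sin(th)
      for r in(28.5,33.5):
        q=((proj(n,np.array([o+d*(29+r*np.cos(t))+l*r*np.sin(t) for t in np.linspace(0,6.28,60)]))-[x0,y0]+.5)*s).astype(np.int32)
        cv2.polylines(im,[q],True,(0,255,0),1)
    ims.append(im)
  r=np.hstack(ims); rows.append(r)
cv2.imwrite('pics/ov3.png',cv2.resize(rows[0],(800,333)));cv2.imwrite('pics/ov4.png',cv2.resize(rows[1],(800,213)))
E
```

```text
(no output)
```

View pics/ov3.png

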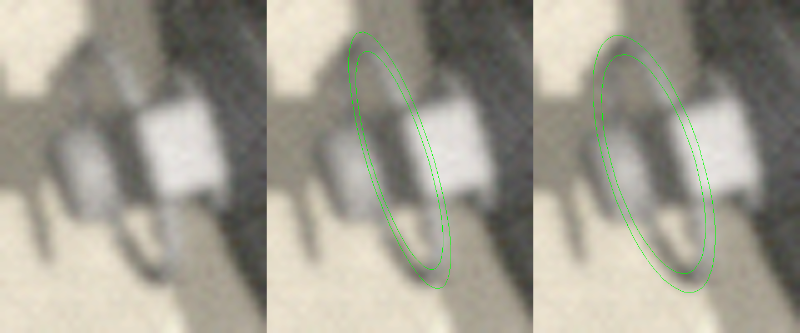

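View pics/ov4.png

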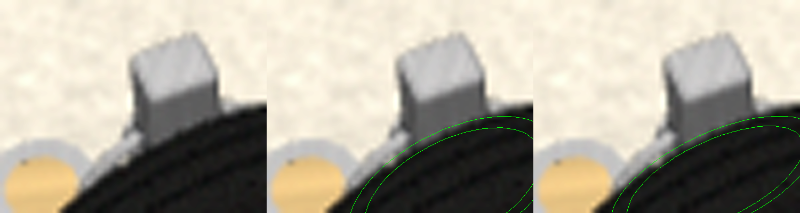

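```bash
python3 - <<'E'
from h import *
np.set_printoptions(suppress=True,precision=1,linewidth=160)
ds=[]
for i in range(5):
    p,d=viewer.grab_frame('top'); ds.append(np.where(d>0,d,np.nan))
P=cloud('top',np.nan_to_num(np.nanmedian(ds,0)))
h=np.array([510.3,-37.6])
for v in list(range(228,240))+list(range(255,270)):
    r=[]
    for u in range(385,412):
        w=P[v,u]; 
        s=(w[:2]-h)@E; t=(w[:2]-h)@L
        if 95<w[2]<175 and -12<s<40 and 13.5<abs(t)<36: r.append((u,round(s,1),round(t,1),round(w[2],1)))
    if r: print(v,[tuple(map(float,k)) for k in r])
E
```

```text
230 [(392.0, 3.0, -33.1, 135.8), (393.0, 3.2, -32.5, 142.9), (394.0, 2.3, -32.0, 146.1), (395.0, 0.5, -31.5, 145.4)]
231 [(391.0, 4.1, -32.0, 131.5), (392.0, 4.0, -31.4, 137.9), (393.0, 4.1, -30.9, 144.5), (394.0, 3.6, -30.3, 149.2), (395.0, 2.2, -29.9, 150.1), (396.0, 0.8, -29.4, 150.7)]
232 [(391.0, 3.6, -30.5, 127.5), (392.0, 3.1, -29.9, 131.8), (393.0, 2.4, -29.4, 135.8), (394.0, 4.0, -28.8, 148.7), (395.0, 3.3, -28.3, 152.2), (396.0, 2.1, -27.8, 154.0), (397.0, 0.9, -27.3, 155.6)]
233 [(391.0, 3.9, -28.9, 126.3), (392.0, 2.5, -28.4, 127.5), (393.0, 0.6, -27.9, 126.2), (395.0, 3.9, -26.7, 152.8), (396.0, 2.7, -26.2, 154.4), (397.0, 1.8, -25.7, 157.2), (398.0, 0.1, -25.3, 156.6)]
234 [(391.0, 3.1, -27.3, 121.1), (392.0, 2.0, -26.8, 123.3), (393.0, 0.5, -26.3, 123.8), (396.0, 3.5, -24.6, 155.5), (397.0, 2.6, -24.1, 158.3), (398.0, 1.1, -23.7, 158.5), (399.0, -0.6, -23.2, 158.2)]
235 [(391.0, 3.2, -25.7, 119.3), (392.0, 2.2, -25.2, 121.9), (393.0, -0.3, -24.8, 118.3), (396.0, 3.9, -23.1, 155.3), (397.0, 3.3, -22.6, 159.1), (398.0, 2.1, -22.1, 160.8), (399.0, 0.7, -21.6, 161.2)]
236 
[... 2062 characters left out ...]
9.0), (400.0, 4.0, 25.4, 122.8), (401.0, 2.5, 25.9, 123.4), (404.0, 5.2, 25.8, 153.7), (405.0, 3.4, 26.3, 153.0), (406.0, 1.5, 26.8, 151.7)]
265 [(399.0, 5.5, 26.7, 119.9), (400.0, 5.1, 26.9, 125.0), (401.0, 4.0, 27.3, 127.5), (402.0, 3.2, 27.6, 130.7), (403.0, 5.4, 27.3, 146.4), (404.0, 5.0, 27.5, 151.0), (405.0, 3.9, 27.9, 152.9), (406.0, 1.4, 28.5, 149.6)]
266 [(400.0, 5.5, 28.5, 124.6), (401.0, 5.0, 28.8, 129.5), (402.0, 5.2, 28.9, 136.7), (403.0, 5.4, 28.9, 144.4), (404.0, 5.0, 29.1, 149.3), (405.0, 3.3, 29.6, 148.9)]
267 [(401.0, 5.7, 30.3, 130.2), (402.0, 5.7, 30.4, 136.8), (403.0, 5.2, 30.7, 141.3), (404.0, 4.6, 30.9, 145.5), (405.0, 3.2, 31.3, 146.2)]
268 [(403.0, 3.9, 32.6, 134.3)]
```

```bash
python3 -c "
from h import *
print(workorder.sign_off())"
```

```text
the job is handed in; nothing more can be done
None
```

The wheel is refitted: it is home on the axle, the linchpin is down through the cross hole with its ring outboard, and the ring has snapped shut. The job was handed in at about 17.5 s of the 56 s limit.

**Wheel:** I pushed the tyre face with closed fingers until it stopped at about 44 N. Afterwards the tyre face measured 31.6 mm inboard of the hole (32 expected) and the hub end about 13.4 mm (14 expected). Both match fully home within the measuring error. A repeat reading at the end showed the wheel had not moved.

**Linchpin:** I gripped its head, carried it over and lowered it until it stopped moving, with about 10 N upward on the tool. After release, the head's place in both cameras agreed with a seated pin to about 1 px.

**Ring:** It swung down under about 3 N, and by the end of the press the force had dropped to zero.
- **Overlay disagreed:** Drawn over the top picture, it could not separate shut from about 0.1 rad short. In the side picture the ring lay 1–3 px off the model.
- **Depth settled it:** The top camera's depth put the wire 2–4 mm outboard of the hole's centre at both 160 mm and 112 mm height. The ring therefore hangs vertical, which is shut. The head had also moved about 1 px outboard during the press, which fits the pin's play in the hole.

In the last top picture the hammer, spare wheel and washer were in place and the spanner looked unmoved. The arm hid the grease tin and part of the block and spanner. No contact was felt apart from the push, the grip, the insertion and the press, and the gripper finished well clear of everything.

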